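# Clear the honey jar from under the toaster lever and start the toaster

### The arm

A 7-joint arm with a two-finger parallel gripper is mounted at the origin on a cart in front of the work surface, level with it; the furniture and walls round the work are solid. World frame = base frame: x ahead of the robot, y to its left, z up, the work surface at z = 0. Lengths are in m, angles in rad, forces in N, time in s.
With the tool pointing down it reaches from about 0.4 to 0.85 m from the base axis. Payload 10.4 kg.
Tool frame: the origin (TCP) lies on the centre line of the jaws, within the pads' length; the fingertips stand 14 mm ahead of it and the grasp point (between the pads) lies 5 mm behind it (manip.tip_reach is the distance from the TCP to the fingertips, in m); z points along the fingers, y is the line along which they close (so a half turn about z gives the same grasp; the last joint's range is limited). The gripper opens to 85 mm and grips with 20 to 120 N. Pads are 22 mm wide; open, the fingers measure 114 mm over their backs; the gripper's body (76 mm by 85 mm) begins 54 mm behind the grasp point. The pads swing forward as they close: fully open they stand 13 mm farther back than shut.
Start: joints at [1.296, 0.332, -0.065, 1.46, 0.022, 1.35, -0.088], TCP at [0.156, -0.605, 0.245] pointing down, gripper open.
Joint ranges: [-2.6, 2.6], [-0.5, 2.12], [-1.47, 1.34], [0.16, 2.42], [-1.27, 4.41], [0.06, 2.06], [-2.6, 2.6]. Speed limits (rad/s): [2.22, 2.22, 2.79, 2.79, 3.14, 3.14, 3.14].

### API

Orientations are given as a unit quaternion [x, y, z, w].
In Python, from workcell import manip gives the robot as it stands.
- The arm moves only by the shell command python3 -m pendant 'ROWS' [FORCE]. ROWS is JSON, a list of rows, each a list of 7 numbers: the shift along the tool's x, y, z in units of 50 mm (1.0 is 50 mm), then the turn, a rotation vector about the tool's x, y, z in units of 8 degrees (1.0 is 8 degrees), then the opening, from -1 (shut) to 1 (fully open), so that 0 is half open. In form: [[dx, dy, dz, ax, ay, az, jaw], ...]. A call has exactly 10 rows; each row is the pose to reach, as a shift and turn from the pose commanded when the call began, along the tool's axes at that moment; what a row does not reach only later rows make up. A row lasts 1/8 s, in which the tool goes at most 62.5 mm and 10.7 degrees, less where a joint would pass 70% of its speed; a pose out of reach is approached as far as the arm can. A call with a gripper value outside its range is refused whole. The fingers move at their own pace and stop on an object; FORCE is the grip in N (left out, the last holds). Time passes only in rows, so rows that repeat a pose let the fingers close, or fill a call up. It gives the time, the measured TCP pose, the force, the opening and the grip force at its end, in the units of the state.
- manip.get_obs(): the state, without advancing time (a new reading comes with each control period).
- manip.camera(name): name is "scene" or "top" or "wrist"; returns (picture, depth): 384x512x3 uint8, red, green, blue; 384x512 float32, m along the optical axis (not along the pixel's ray), 0 where there is no reading.
- manip.get_calibration(name): a dict with "fx", "fy", "cx", "cy" (pixels), "xyz" and "orientation" of the camera in the world. Camera axes: x right, y up, looking along -z (the intrinsics and any distortion apply to the point x, -y, -z); pixel columns grow to the right and rows downward; lengths in m; the calibration is good to about 2 mm. The wrist camera is an equidistant fisheye: a pixel r from the principal point sees the ray r / f radians off the axis. A picture is of the moment at which its call begins: read the wrist's pose just before it. get_calibration takes no time and is no camera call; for the wrist camera it gives the pose at the moment of the call.
- manip.hand_in(): hands the job in; it is judged then, once.
Trained networks look in the newest picture that a camera, given by its name, has taken for a name from the list of things; names that differ only in an ending like _2 or _b are one class to them, and where a whole thing is asked for, a point or a joint stands for the part that bears it (a point fixed in the world has none). Each returns a list of dicts, best first, with "p" (0 to 1); they miss things now and then, are a little off and sometimes report something else, mostly with a low value. They report only what shows in the picture. A call takes as long as a camera call. They do not tell look-alikes from the thing itself.
- manip.find_in(thing, camera): "box" ([left, top, right, bottom] in pixels, round what is visible of it).
- manip.trace(thing, camera): "pixels" (384x512 bool, what is visible of it) and "box" ([left, top, right, bottom] in pixels, round what is visible of it).
- manip.tip_of(thing, camera): "pixel" ([column, row] in pixels: a listed point, or the origin of a listed thing).
The state is a dict: "clock": time; "joint_pos": joint angles; "joint_velocities": joint speeds; "tau": joint torques, N m; "position": TCP position; "ee_rot": TCP orientation; "ft_force": force on the tool from outside, world axes, zero at the start; "torque": the same for the moment, N m; "grip_width": opening from 0.0 (shut) to 1.0 (fully open); "grasp_force": force on a finger pad.
Only numpy, scipy, OpenCV 4.12 (cv2) and the standard library are available. Lean on these libraries where they do the work, as an engineer would, in place of code of your own. Each camera call takes 0.05 s, during which the arm holds its last target. There are 200 camera calls.

### The job

Someone has left the honey jar under the toaster's lever, so the lever cannot go down. With the fingertips, gently slide the jar along the worktop, standing, to one side until it is well clear of the lever, then press the lever lightly all the way down to its stop and take the hand away. Do not lift or tip the jar, do not force the lever down on it or jam it against the toaster, and leave the toaster where it stands, its browning dial as set and everything else on the worktop in its place.

Things in the scene. Friction and masses are not known exactly. Their poses are not given: they have to be found in the camera images.
- toaster: Black two-slot toaster, 1.4 kg, standing loose on the worktop, its narrow end with lever and dial turned towards the robot and to the right of it. Origin on its underside, z up. In its own frame the housing spans x -140 to +34 mm, y -124 to +148 mm, z 0 to 190 mm; the lever end is the flat face at y = -124 mm, whose outward direction is its -y. It must stay where it stands.
- toaster_lever (a joint): The toaster's lever, in m: 0 = up, grows straight down to 0.065 = fully down at its stop. It takes 1 to 2 N, has no spring and stays where it is left.
- lever_pad (a point): Middle of the top face of the lever's thumb pad; it moves with the lever. The pad is a black flat tab, 40 mm wide (along toaster x), standing 24 mm out of the lever end, 13 mm thick; this point is 11 mm out from the face, 156 mm above the worktop when up and 91 mm when fully down. Its tab's underside goes from 143 mm down to 78 mm; the honey jar is higher than that and blocks it.
- toaster_dial (a joint): The browning dial, in rad, set near 1.6: a round knob 26 mm across standing 13 mm out of the lever end, its centre 52 mm above the worktop and 32 mm to the +x side (toaster frame) of the lever's centre line. It turns very easily; leave its setting alone.
- honey_jar: Honey jar with white lid, round, 58 to 62 mm in diameter, 99 mm high, 0.3 to 0.6 kg, full and closed, standing loose close to the lever end of the toaster, partly under the lever. Origin at the centre of its underside, z up. Friction with the worktop 0.4 to 0.6: it slides when pushed low, with the contact under about 35 mm, and tips when pushed near the top.
- mug: Bystander: pale ceramic mug, 88 mm wide at the rim, 90 mm high, with a side handle (116 mm overall). Origin at its underside (centre of its outline). Leave it alone.
- kitchen_timer: Bystander: round wind-up kitchen timer, 67 mm diameter, 56 mm high. Origin at its underside (centre of its outline). Leave it alone.
- teaspoon: Bystander: steel teaspoon lying flat, 130 mm long, 27 mm wide, 11 mm high. Origin at its underside (centre of its outline). Leave it alone.
- tin: Bystander: unopened food tin, 75 mm diameter, 58 mm high. Origin at its underside (centre of its outline). Leave it alone.
- spice_jar: Bystander: small spice jar with dark cap, 44 mm diameter, 105 mm high. Origin at its underside (centre of its outline). Leave it alone.
Not all that is in view belongs to the job. What is shaped like the honey_jar but blue or purple is not meant.

How it is judged:
By the outcome, as a careful person would: the job done as asked, in the order asked, and still so for the second after the job is handed in, with the robot touching nothing.
It also fails if it takes over 45 s, if anything falls off the work surface, if the arm or the gripper's body presses on something with over 40 N, if the wrist force passes 120 N, or if a joint passes its speed limit or range.

## Working session

There is one attempt and no reset: what is moved stays moved. The work goes in short steps, Python scripts to look and compute and a shell command to move; the robot and the scene stay as the last step left them, time stands still between calls to the robot, and variables do not carry over. Pictures are saved under pics/ and viewed, at most 10 in all, crops included, and the job is handed in when it is done.

```bash
mkdir -p pics
cat > h.py <<'E'
import numpy as np, cv2
from scipy.spatial.transform import Rotation as R
from workcell import manip
def cloud(cam):
    c=manip.get_calibration(cam); im,d=manip.camera(cam)
    v,u=np.mgrid[0:384,0:512]
    p=np.stack([(u-c['cx'])/c['fx']*d,-(v-c['cy'])/c['fy']*d,-d],-1)
    return im,d,p@R.from_quat(c['orientation']).as_matrix().T+np.array(c['xyz'])
E
python3 - <<'E'
from h import *
o=manip.get_obs(); print(o['clock'],o['position'],o['ee_rot'],o['ft_force'])
ims=[]
for cam in('scene','top'):
    im,d,P=cloud(cam); np.savez('/tmp/'+cam,im=im,d=d,P=P)
    cv2.imwrite(f'pics/{cam}0.png',cv2.resize(im[...,::-1],(768,576)))
    print(cam,manip.get_calibration(cam))
    for t in('toaster','honey_jar','lever_pad','toaster_dial','mug','kitchen_timer','teaspoon','tin','spice_jar'):
        r=manip.trace(t,cam)
        for q in r[:3]:
            m=q['pixels']&(d>0)
            if m.sum()<5: continue
            X=P[m]; print(t,round(q['p'],2),[int(b) for b in q['box']],np.percentile(X,[3,50,97],axis=0).round(3).tolist())
E
```

```text
0.0 [ 0.15563924 -0.60494579  0.24452468] [ 9.92084508e-01  1.25570019e-01 -1.12304028e-04 -6.97118731e-04] [-0.31213124 -0.56863641  0.06083091]
scene {'fx': 379.8233663102495, 'fy': 379.8233663102495, 'cx': 255.50610123613424, 'cy': 192.0210484175494, 'xyz': array([-0.0423165 ,  0.35768454,  0.56729214]), 'orientation': array([-0.23754426,  0.41412649,  0.7606286 , -0.43990467])}
toaster 0.58 [265, 183, 291, 229] [[0.548, -0.085, 0.003], [0.56, -0.052, 0.061], [0.594, -0.036, 0.099]]
toaster 0.56 [149, 122, 274, 222] [[0.578, -0.057, 0.018], [0.656, 0.07, 0.14], [0.793, 0.173, 0.188]]
honey_jar 0.86 [290, 217, 324, 270] [[0.392, -0.054, 0.003], [0.405, -0.02, 0.066], [0.44, -0.005, 0.099]]
honey_jar 0.73 [317, 190, 345, 240] [[0.455, -0.16, -0.0], [0.465, -0.126, 0.071], [0.507, -0.108, 0.099]]
honey_jar 0.55 [265, 183, 291, 229] [[0.548, -0.084, 0.003], [0.56, -0.052, 0.061], [0.595, -0.036, 0.099]]
lever_pad 0.5 [261, 156, 275, 171] [[0.587, -0.072, 0.116], [0.599, -0.048, 0.153], [0.634, -0.034, 0.155]]
mug 0.86 [131, 211, 164, 263] [[0.549, 0.212, 0.015], [0.583, 0.242, 0.061],
[... 1559 characters left out ...]
96] [[0.555, -0.091, 0.02], [0.578, -0.066, 0.1], [0.604, -0.041, 0.103]]
lever_pad 0.52 [148, 158, 184, 197] [[0.561, 0.205, 0.001], [0.625, 0.253, 0.033], [0.673, 0.287, 0.091]]
mug 0.56 [150, 159, 183, 197] [[0.564, 0.205, 0.005], [0.625, 0.253, 0.038], [0.662, 0.287, 0.091]]
kitchen_timer 0.81 [160, 218, 184, 241] [[0.439, 0.21, 0.035], [0.464, 0.235, 0.052], [0.49, 0.263, 0.057]]
teaspoon 0.62 [174, 252, 217, 262] [[0.371, 0.104, 0.001], [0.382, 0.193, 0.006], [0.392, 0.225, 0.012]]
tin 0.69 [327, 142, 359, 171] [[0.642, -0.306, 0.005], [0.674, -0.268, 0.055], [0.711, -0.235, 0.06]]
spice_jar 0.6 [334, 228, 359, 240] [[0.432, -0.282, 0.02], [0.45, -0.257, 0.105], [0.469, -0.244, 0.109]]
```

Run:
```python
from h import *
z=np.load('/tmp/scene.npz'); im=z['im']
cv2.imwrite('pics/crop0.png',cv2.resize(im[110:290,120:400,::-1],(784,504),interpolation=cv2.INTER_CUBIC))
z=np.load('/tmp/top.npz'); P=z['P'].reshape(-1,3)
m=(P[:,2]>.15)&(P[:,2]<.21)&(P[:,0]>.52)&(P[:,0]<.9)&(P[:,1]>-.15)&(P[:,1]<.22)
X=P[m]; 
h=(X[:,2]>.175); r=cv2.minAreaRect(X[h][:,:2].astype(np.float32)); print(r, cv2.boxPoints(r))
pad=X[(X[:,2]<.165)]; print(len(pad)); print(pad[pad[:,0]<.66].round(3)[:60])
```

```text
((0.7198317050933838, 0.042219117283821106), (0.2555151581764221, 0.15939486026763916), 41.852046966552734) [[ 0.57149404  0.0163423 ]
 [ 0.67784375 -0.10238618]
 [ 0.86816937  0.06809593]
 [ 0.76181966  0.18682441]]
392
[[ 0.659 -0.083  0.161]
 [ 0.658  0.095  0.162]
 [ 0.657 -0.08   0.161]
 [ 0.656  0.093  0.16 ]
 [ 0.654 -0.077  0.162]
 [ 0.656 -0.081  0.15 ]
 [ 0.656  0.094  0.151]
 [ 0.653  0.09   0.162]
 [ 0.652  0.035  0.163]
 [ 0.651 -0.075  0.161]
 [ 0.654 -0.078  0.151]
 [ 0.652  0.091  0.152]
 [ 0.652  0.036  0.153]
 [ 0.649 -0.072  0.158]
 [ 0.651 -0.075  0.152]
 [ 0.65   0.089  0.152]
 [ 0.647  0.084  0.165]
 [ 0.646 -0.069  0.159]
 [ 0.647  0.086  0.152]
 [ 0.644 -0.067  0.157]
 [ 0.644  0.083  0.155]
 [ 0.64  -0.061  0.165]
 [ 0.642 -0.064  0.155]
 [ 0.643 -0.067  0.15 ]
 [ 0.641  0.08   0.156]
 [ 0.637 -0.059  0.165]
 [ 0.639 -0.062  0.156]
 [ 0.638  0.077  0.159]
 [ 0.636 -0.059  0.16 ]
 [ 0.635  0.075  0.157]
 [ 0.633 -0.054  0.161]
 [ 0.634 -0.056  0.155]
 [ 0.632  0.072  0.159]
 [ 0.63  -0.051  0.162]
 [ 0.631 -0.054  0.156]
 [ 0.632 -0.062  0.154]
 [ 0.631  0.073  0.152]
 [ 0.629  0.069  0.16 ]
 [ 0.627 -0.048  0.162]
 [ 0.63  -0.051  0.152]
 [ 0.629 -0.056  0.152]
 [ 0.628 -0.059  0.159]
 [ 0.628 -0.061  0.158]
 [ 0.628 -0.064  0.157]
 [ 0.627  0.067  0.16 ]
 [ 0.625 -0.046  0.162]
 [ 0.626 -0.054  0.154]
 [ 0.626 -0.056  0.155]
 [ 0.626 -0.059  0.157]
 [ 0.626 -0.061  0.157]
 [ 0.626 -0.064  0.154]
 [ 0.626 -0.067  0.153]
 [ 0.626  0.068  0.15 ]
 [ 0.624  0.064  0.161]
 [ 0.623 -0.043  0.159]
 [ 0.623 -0.046  0.157]
 [ 0.623 -0.048  0.158]
 [ 0.624 -0.051  0.155]
 [ 0.623 -0.054  0.156]
 [ 0.623 -0.056  0.155]]
```

View pics/crop0.png

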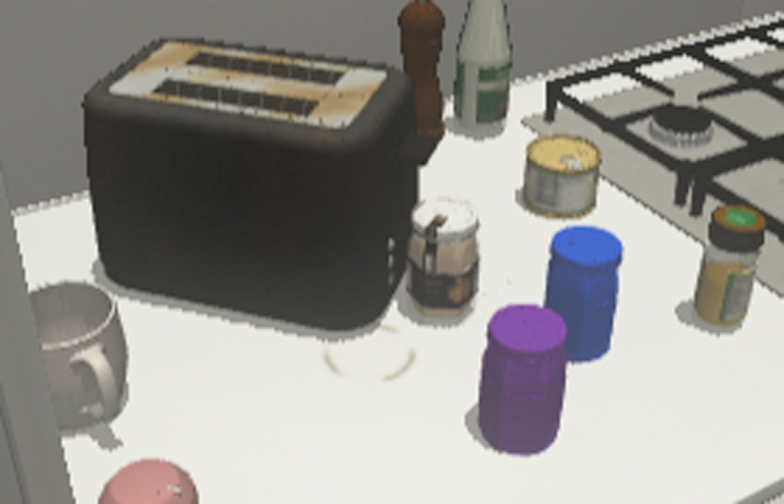

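View pics/top0.png

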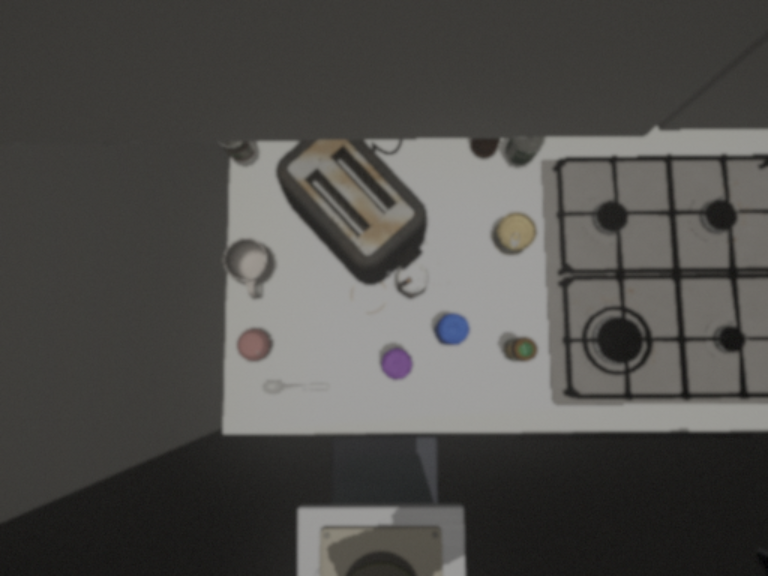

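The candidates for the jar in the scene crop are:
- White-lidded jar with amber contents at (445,260), touching distance from the lever end.
- Blue jar at (585,290).
- Purple jar at (525,375).

The white-lidded one is the honey jar. The other two are the colour decoys, and this enlarged crop confirms that. In the top view it sits at (412,280), just left of the lever tab at about (415,250).

Run:
```python
from h import *
from scipy.optimize import least_squares
A=np.load('/tmp/top.npz');B=np.load('/tmp/scene.npz')
P=np.concatenate([A['P'].reshape(-1,3),B['P'].reshape(-1,3)]); src=np.r_[np.zeros(384*512),np.ones(384*512)]
c0=np.array([.72,.042])
for s in (0,1):
    Q=P[src==s]
    # lever-end face and left side by height band
    m=(Q[:,2]>.03)&(Q[:,2]<.14)&(np.linalg.norm(Q[:,:2]-c0,axis=1)<.2)
    e=np.array([.745,.667]); xa=np.array([.667,-.745])
    q=Q[m]; u=(q[:,:2]-c0)@xa; w=(q[:,:2]-c0)@e
    f=(u<-.06)&(abs(w)<.09)
    if f.sum()>30:
        k=np.polyfit(w[f],u[f],1); print('src',s,'left side slope',k,f.sum())
    # jar lid
    m=(Q[:,2]>.093)&(Q[:,2]<.106)&(np.hypot(Q[:,0]-.58,Q[:,1]+.066)<.04); q=Q[m][:,:2]
    ww=(q-c0)@e; q=q[ww<-.138]
    print('lid',len(q),cv2.minEnclosingCircle(q.astype(np.float32)), q.mean(0))
    m=(Q[:,2]>.146)&(Q[:,2]<.164); q=Q[m]; u=(q[:,:2]-c0)@xa; w=(q[:,:2]-c0)@e
    g=(w<-.142)&(w>-.18)&(abs(u)<.09); print('pad n',g.sum(),'x',np.percentile(u[g],[0,5,50,95,100]),'out',np.percentile(w[g],[0,5,50,95,100]),'z',np.median(q[g][:,2]))
# top edges at band of heights from top cam
Q=A['P'].reshape(-1,3)
for lo in(.1,.13,.15,.17,.18):
    m=(Q[:,2]>lo)&(Q[:,2]<.2)&(np.linalg.norm(Q[:,:2]-c0,axis=1)<.19); r=cv2.minAreaRect(Q[m][:,:2].astype(np.float32)); print(lo,r)
for c,n in (((.487,-.135),'blue'),((.427,-.034),'purple')):
    m=(Q[:,2]>.09)&(Q[:,2]<.106)&(np.hypot(Q[:,0]-c[0],Q[:,1]-c[1])<.04); print(n,cv2.minEnclosingCircle(Q[m][:,:2].astype(np.float32)))
for cam in('top','scene'):
    manip.camera(cam)
    for t in('lever_pad','toaster','honey_jar','toaster_dial'): print(cam,t,[(q['p'],q['pixel']) for q in manip.tip_of(t,cam)[:3]])
```

```text
src 0 left side slope [-0.38278585 -0.10908889] 313
lid 320 ((0.5824593901634216, -0.0666121393442154), 0.028948282822966576) [ 0.58106287 -0.06656463]
pad n 97 x [-0.0194086  -0.01745469 -0.00101075  0.0166292   0.01885874] out [-0.15837944 -0.15788251 -0.15060918 -0.14301672 -0.14232482] z 0.1558225735693105
src 1 left side slope [-0.13613794 -0.09561735] 3047
lid 276 ((0.5764738321304321, -0.0632428303360939), 0.028473075479269028) [ 0.574646   -0.06188833]
pad n 95 x [-0.02588512 -0.02489543 -0.01178956  0.00942368  0.01172754] out [-0.1608528  -0.16017693 -0.15261437 -0.14283642 -0.14216719] z 0.15324046301666855
0.1 ((0.6955138444900513, 0.023811593651771545), (0.316159725189209, 0.16420790553092957), 41.71242904663086)
0.13 ((0.7073097825050354, 0.03331133723258972), (0.28626447916030884, 0.1629609763622284), 41.97841262817383)
0.15 ((0.7075921297073364, 0.03280435502529144), (0.28603437542915344, 0.16140983998775482), 41.50193786621094)
0.17 ((0.7191158533096313, 0.0419885516166687), (0.2566216289997101, 0.15984593331813812), 41.53387451171875)
0.18 ((0.7199925184249878, 0.04204140603542328), (0.2551536560058594, 0.1589636206626892), 41.40278625488281)
blue ((0.48863890767097473, -0.13946633040905), 0.028886372223496437)
purple ((0.42587894201278687, -0.03462143614888191), 0.02866108901798725)
top lever_pad [(0.66, [273.5, 167.8])]
top toaster [(0.86, [247.9, 135.4]), (0.75, [340.0, 159.1])]
top honey_jar [(0.96, [295.9, 220.4]), (0.86, [267.3, 243.5]), (0.62, [273.0, 189.7])]Traceback (most recent call last):
  File "<stdin>", line 29, in <module>
ValueError: it knows: honey_jar, kitchen_timer, lever_pad, mug, spice_jar, teaspoon, tin, toaster
```

```bash
cat > geo.py <<'E'
from h import *
c0=np.array([.72,.042]); a=np.deg2rad(41.6)
Yt=np.array([np.cos(a),np.sin(a),0]); Xt=np.array([np.sin(a),-np.cos(a),0]); Zt=np.array([0,0,1.])
def W(u,out,z): return np.r_[c0,0]+u*Xt-(.136+out)*Yt+z*Zt   # lever-face coordinates -> world
def U(p): d=np.array(p)-np.r_[c0,0]; return np.array([d@Xt,-(d@Yt)-.136,p[2]])
def tool(lx,lo,flip=1):
    "lean of the hand towards +X (deg) and outwards (deg); tool x along flip*Xt roughly"
    z=-Zt-np.tan(np.deg2rad(lx))*Xt+np.tan(np.deg2rad(lo))*Yt; z/=np.linalg.norm(z)
    y=flip*-Yt; y=-flip*Yt; 
    y=np.cross(z,flip*Xt); y/=np.linalg.norm(y); x=np.cross(y,z)
    return np.stack([x,y,z],1)
def cyl(p,r,h):
    t=np.linspace(0,2*np.pi,60); return np.array([[p[0]+k*r*np.cos(q),p[1]+k*r*np.sin(q),zz] for q in t for zz in np.linspace(0,h,15) for k in(1,)]+[[p[0]+k*r*np.cos(q),p[1]+k*r*np.sin(q),h] for q in t for k in(0,.5)])
def box(u,o,z,n=(12,8,12)): return np.array([W(i,j,k) for i in np.linspace(*u,n[0]) for j in np.linspace(*o,n[1]) for k in np.linspace(*z,n[2])])
def clear(tip,M,gap,obst):
    "tip = centre of the fingertips in world"
    out={}
    for n,o in obst.items():
        q=(o-tip)@M; r=[]
        for lo,hi in (([-.011,gap/2,-.075],[.011,gap/2+.0145,0]),([-.011,-gap/2-.0145,-.075],[.011,-gap/2,0]),([-.0425,-.0425,-.22],[.0425,.0425,-.073])):
            d=np.maximum(np.maximum(np.array(lo)-q,q-np.array(hi)),0); r.append(round(1000*np.linalg.norm(d,axis=1).min()))
        out[n]=(min(r[:2]),r[2])
    return out
def rows(tipw,M):
    o=manip.get_obs(); R0=R.from_quat(o['ee_rot']); p=np.array(tipw)-M[:,2]*manip.tip_reach
    print('shift',(R0.inv().apply(p-o['position'])/.05).round(2),'turn',(np.rad2deg((R0.inv()*R.from_matrix(M)).as_rotvec())/8).round(2),'tcp',p.round(3))
OB={'toaster':box((-.087,.087),(-.05,0),(0,.19),(30,5,25)),'pad':box((-.022,.018),(0,.024),(.143,.156)),'dial':box((.018,.044),(0,.013),(.039,.065)),
 'blue':cyl((.488,-.138),.03,.099),'purple':cyl((.426,-.034),.03,.099),'tin':cyl((.672,-.268),.038,.058)}
E
python3 - <<'E'
from geo import *
j=U([.58,-.065,0]); print('jar u,out',j.round(4))
for lx in (15,20,25):
  for lo in (20,25,30):
    M=tool(lx,lo)
    for uj in (j[0],-.085):
      ob=dict(OB); ob['jar']=cyl(W(uj,.04,0),.03,.099)
      if uj==-.085: ob['pad']=OB['pad']
      tip=W(uj+.030+.010,.042,.018)
      print(lx,lo,round(uj,3),clear(tip,M,.014,ob))
for lo in (25,30,35):
  for fl in (1,):
    ob={k:v for k,v in OB.items() if k!='dial'}; ob['jar']=cyl(W(-.085,.04,0),.03,.099); ob['pad']=box((-.022,.018),(0,.024),(.078,.091))
    print('press',lo,clear(W(-.002,.014,.091),tool(0,lo),0,ob))
rows(W(.09,.05,.25),tool(20,25));
E
```

```text
jar u,out [-0.0129  0.0397  0.    ]
15 20 -0.013 {'toaster': (21, 23), 'pad': (55, 17), 'dial': (13, 36), 'blue': (58, 19), 'purple': (140, 114), 'tin': (109, 74), 'jar': (1, 0)}
15 20 -0.085 {'toaster': (21, 23), 'pad': (54, 17), 'dial': (47, 26), 'blue': (40, 10), 'purple': (79, 44), 'tin': (180, 144), 'jar': (1, 0)}
15 25 -0.013 {'toaster': (21, 30), 'pad': (59, 27), 'dial': (14, 40), 'blue': (53, 12), 'purple': (141, 113), 'tin': (108, 74), 'jar': (1, 0)}
15 25 -0.085 {'toaster': (21, 30), 'pad': (58, 27), 'dial': (50, 31), 'blue': (35, 0), 'purple': (77, 42), 'tin': (180, 144), 'jar': (1, 0)}
15 30 -0.013 {'toaster': (22, 36), 'pad': (63, 36), 'dial': (14, 44), 'blue': (49, 6), 'purple': (141, 111), 'tin': (108, 74), 'jar': (0, 0)}
15 30 -0.085 {'toaster': (22, 36), 'pad': (63, 36), 'dial': (51, 36), 'blue': (30, 0), 'purple': (75, 40), 'tin': (180, 144), 'jar': (0, 0)}
20 20 -0.013 {'toaster': (21, 21), 'pad': (58, 17), 'dial': (13, 35), 'blue': (62, 24), 'purple': (140, 121), 'tin': (103, 66), 'jar': (1, 1)}
20 20 -0.085 {'toaster': (21, 21), 'pad': (54, 17), 'dial': (43, 21),
[... 1230 characters left out ...]
': (21, 32), 'pad': (68, 36), 'dial': (14, 43), 'blue': (58, 20), 'purple': (141, 124), 'tin': (97, 57), 'jar': (1, 7)}
25 30 -0.085 {'toaster': (21, 31), 'pad': (62, 36), 'dial': (46, 26), 'blue': (30, 0), 'purple': (80, 52), 'tin': (169, 124), 'jar': (1, 7)}
press 25 {'toaster': (2, 6), 'pad': (0, 69), 'blue': (85, 59), 'purple': (126, 87), 'tin': (171, 147), 'jar': (42, 50)}
press 30 {'toaster': (4, 14), 'pad': (0, 68), 'blue': (80, 52), 'purple': (123, 82), 'tin': (170, 144), 'jar': (42, 47)}
press 35 {'toaster': (4, 21), 'pad': (0, 67), 'blue': (74, 46), 'purple': (120, 78), 'tin': (170, 140), 'jar': (42, 44)}
shift [11.61 -6.3  -0.34] turn [ 3.98 -0.31  7.16] tcp [ 0.639 -0.156  0.262]
```

Run:
```python
from geo import *
j=U([.58,-.065,0])
for lx,lo in ((30,15),(28,18),(32,18)):
    M=tool(lx,lo)
    for uj in (j[0],-.085):
      ob=dict(OB); ob['jar']=cyl(W(uj,.04,0),.03,.099)
      tip=W(uj+.030+.011,.042,.020)
      print(lx,lo,round(uj,3),clear(tip,M,.014,ob))
M=tool(30,17); rows(W(.10,.05,.22),M); print(M.round(2).tolist())
```

```text
30 15 -0.013 {'toaster': (20, 14), 'pad': (63, 23), 'dial': (11, 34), 'blue': (70, 39), 'purple': (142, 137), 'tin': (92, 49), 'jar': (2, 12)}
30 15 -0.085 {'toaster': (20, 12), 'pad': (51, 7), 'dial': (31, 7), 'blue': (46, 19), 'purple': (80, 67), 'tin': (162, 112), 'jar': (2, 12)}
28 18 -0.013 {'toaster': (20, 18), 'pad': (62, 21), 'dial': (12, 36), 'blue': (69, 35), 'purple': (142, 134), 'tin': (94, 52), 'jar': (2, 10)}
28 18 -0.085 {'toaster': (20, 16), 'pad': (52, 13), 'dial': (35, 12), 'blue': (42, 14), 'purple': (80, 63), 'tin': (164, 116), 'jar': (2, 10)}
32 18 -0.013 {'toaster': (20, 17), 'pad': (66, 26), 'dial': (12, 36), 'blue': (70, 39), 'purple': (142, 139), 'tin': (89, 45), 'jar': (2, 15)}
32 18 -0.085 {'toaster': (20, 15), 'pad': (53, 13), 'dial': (32, 7), 'blue': (43, 14), 'purple': (80, 69), 'tin': (160, 106), 'jar': (2, 15)}
shift [11.76 -6.09  0.27] turn [ 3.8  -2.06  7.09] tcp [ 0.649 -0.164  0.232]
[[0.69, -0.72, -0.13], [-0.56, -0.63, 0.53], [-0.46, -0.29, -0.84]]
```

```bash
python3 -m pendant '[[0.8,-0.4,0,0,0,0.6,0.3],[1.6,-0.8,0,0.3,-0.2,1.3,0],[2.4,-1.2,0,0.6,-0.4,2,-0.3],[3.2,-1.6,0,0.9,-0.6,2.7,-0.67],[4,-2,0,1.3,-0.8,3.4,-0.67],[4.8,-2.4,0,1.7,-1,4.1,-0.67],[5.6,-2.8,0,2.1,-1.2,4.8,-0.67],[6.4,-3.2,0,2.6,-1.4,5.4,-0.67],[7,-3.5,0,3,-1.6,6,-0.67],[7.4,-3.8,0,3.3,-1.8,6.4,-0.67]]' 20
python3 -c "
from geo import *
rows(W(.09,.05,.2),tool(30,17))"
```

```text
clock: 2.45
position: [0.4679, -0.3281, 0.245]
ee_rot: [0.915, -0.315, -0.148, -0.204]
ft_force: [0.7, -1.0, -0.7]
grip_width: 0.163
grasp_force: 0.0
shift [ 1.14 -4.51  1.69] turn [ 0.45 -0.3   0.69] tcp [ 0.642 -0.156  0.212]
```

```bash
python3 -m pendant '[[0.15,-0.6,0.2,0.1,-0.1,0.2,-0.67],[0.3,-1.2,0.4,0.2,-0.1,0.4,-0.67],[0.45,-1.8,0.6,0.3,-0.2,0.6,-0.67],[0.6,-2.4,0.8,0.4,-0.3,0.69,-0.67],[0.75,-3,1,0.45,-0.3,0.69,-0.67],[0.9,-3.6,1.3,0.45,-0.3,0.69,-0.67],[1,-4,1.5,0.45,-0.3,0.69,-0.67],[1.1,-4.3,1.6,0.45,-0.3,0.69,-0.67],[1.14,-4.5,1.69,0.45,-0.3,0.69,-0.67],[1.14,-4.5,1.69,0.45,-0.3,0.69,-0.67]]'
python3 - <<'E'
from geo import *
M=tool(30,17)
rows(W(.055,.044,.05),M);rows(W(.055,.044,.02),M)
im,d=manip.camera('wrist'); cv2.imwrite('pics/w1.png',cv2.resize(im[...,::-1],(640,480)))
im,d=manip.camera('scene'); cv2.imwrite('pics/s1.png',cv2.resize(im[100:300,130:420,::-1],(783,540)))
E
```

```text
clock: 3.7
position: [0.6413, -0.1572, 0.2117]
ee_rot: [0.889, -0.358, -0.166, -0.231]
ft_force: [0.6, -0.3, 0.4]
grip_width: 0.165
grasp_force: 0.0
shift [0.79 0.73 2.89] turn [ 0.01 -0.01  0.01] tcp [ 0.624 -0.126  0.062]
shift [1.07 0.91 3.39] turn [ 0.01 -0.01  0.01] tcp [ 0.624 -0.126  0.032]
```

View pics/w1.png

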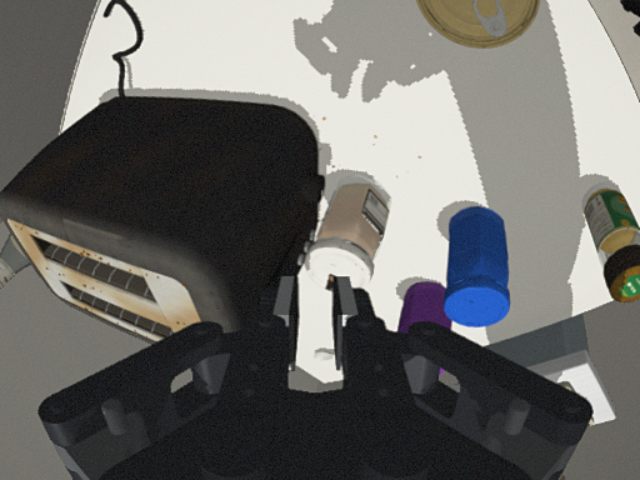

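The wrist view shows the jar's white lid at (340,260), its base at (357,190), and the toaster lever just left at (312,190). Both fingers are on the far side from the decoys, so I'm descending beside the jar.

```bash
python3 -m pendant '[[0.1,0.1,0.4,0,0,0,-0.67],[0.25,0.2,0.8,0,0,0,-0.67],[0.35,0.3,1.2,0,0,0,-0.67],[0.5,0.4,1.6,0,0,0,-0.67],[0.65,0.55,2,0,0,0,-0.67],[0.75,0.65,2.4,0,0,0,-0.67],[0.85,0.75,2.8,0,0,0,-0.67],[0.95,0.85,3.1,0,0,0,-0.67],[1.05,0.9,3.35,0,0,0,-0.67],[1.07,0.91,3.37,0,0,0,-0.67]]'
python3 - <<'E'
from geo import *
M=tool(30,17); o=manip.get_obs(); Mr=R.from_quat(o['ee_rot']).as_matrix(); tip=o['position']+Mr[:,2]*manip.tip_reach
print('tip',U(tip).round(4)); 
rows(W(.03,.044,.02),M);rows(W(-.045,.046,.02),M)
im,d=manip.camera('wrist'); cv2.imwrite('pics/w2.png',cv2.resize(im[...,::-1],(640,480)))
E
```

```text
clock: 5.05
position: [0.6235, -0.1267, 0.0317]
ee_rot: [0.889, -0.358, -0.166, -0.231]
ft_force: [0.4, 0.7, 0.1]
grip_width: 0.167
grasp_force: 0.0
tip [0.0553 0.0446 0.02  ]
shift [-0.44 -0.01  0.25] turn [ 0.01 -0.    0.01] tcp [ 0.607 -0.107  0.032]
shift [-1.76  0.02  0.96] turn [ 0.01 -0.    0.01] tcp [ 0.556 -0.053  0.032]
```

View pics/w2.png

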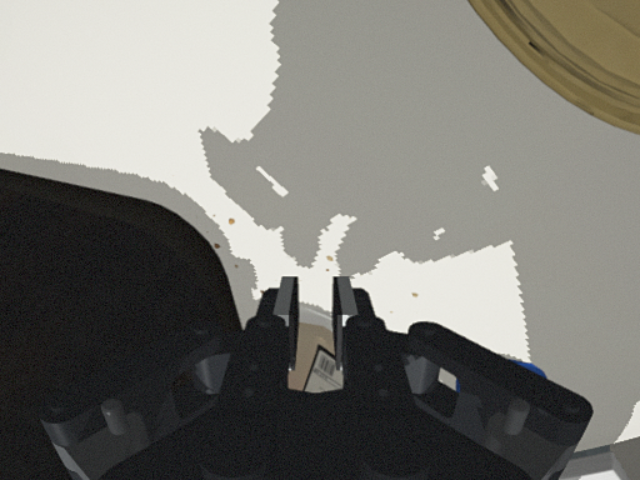

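The jar's label shows centred between the fingers at (318,370), behind the fingertips along the push direction. I'll slide it slowly.

```bash
python3 -m pendant '[[-0.15,0,0.08,0,0,0,-0.67],[-0.3,0,0.16,0,0,0,-0.67],[-0.4,0,0.22,0,0,0,-0.67],[-0.47,0,0.26,0,0,0,-0.67],[-0.54,0,0.3,0,0,0,-0.67],[-0.61,0,0.33,0,0,0,-0.67],[-0.68,0,0.37,0,0,0,-0.67],[-0.75,0.01,0.41,0,0,0,-0.67],[-0.82,0.01,0.45,0,0,0,-0.67],[-0.9,0.01,0.49,0,0,0,-0.67]]'
python3 - <<'E'
from geo import *
M=tool(30,17); o=manip.get_obs(); Mr=R.from_quat(o['ee_rot']).as_matrix(); tip=o['position']+Mr[:,2]*manip.tip_reach
print('tip',U(tip).round(4))
rows(W(-.048,.047,.02),M)
im,d,P=cloud('scene'); cv2.imwrite('pics/s2.png',cv2.resize(im[110:290,130:400,::-1],(783,522)))
Q=P.reshape(-1,3); m=(Q[:,2]>.093)&(Q[:,2]<.104)&(np.hypot(Q[:,0]-.56,Q[:,1]+.04)<.06); q=Q[m]; c=q.mean(0); print(m.sum(),U(c),U(np.r_[cv2.minEnclosingCircle(q[:,:2].astype(np.float32))[0],0]))
E
```

```text
clock: 6.35
position: [0.5892, -0.0891, 0.0327]
ee_rot: [0.889, -0.358, -0.166, -0.231]
ft_force: [0.9, -2.3, -1.2]
grip_width: 0.164
grasp_force: 1.3
tip [0.0044 0.0453 0.021 ]
shift [-0.91  0.04  0.51] turn [ 0.   -0.01  0.01] tcp [ 0.553 -0.051  0.032]
357 [-0.03976717  0.03354261  0.09750849] [-0.04419605  0.02373632  0.        ]
```

View pics/s2.png

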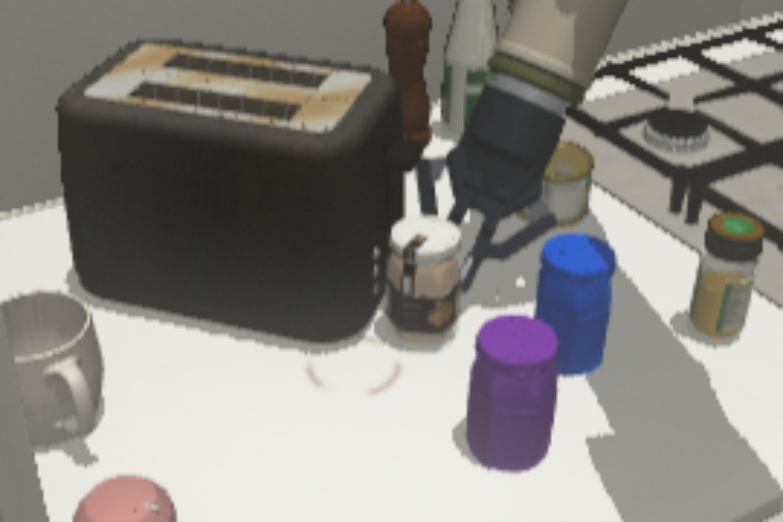

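The jar is upright at (425,280) and being pushed by the fingertips, with about 2.7 N on the wrist. The toaster and the other things look unmoved. I'll check the jar's gap to the toaster before going on.

```bash
cat > jar.py <<'E'
from geo import *
def jar():
    for cam in('scene','top'):
        im,d,P=cloud(cam); Q=P.reshape(-1,3); Q=Q[(Q[:,2]>.094)&(Q[:,2]<.105)]
        F=np.array([U(p) for p in Q]); F=F[(F[:,0]<.03)&(F[:,0]>-.15)&(F[:,1]>.007)&(F[:,1]<.09)]
        hsv=0; print(cam,len(F),np.percentile(F,[2,50,98],axis=0)[:,:2].round(4).tolist(),cv2.minEnclosingCircle(F[:,:2].astype(np.float32)))
E
python3 -c "
from jar import *
jar()
rows(W(-.048,.047,.02),tool(30,17))"
```

```text
scene 345 [[-0.0621, 0.0156], [-0.0341, 0.0419], [0.029, 0.0818]] ((-0.012444608844816685, 0.05270935967564583), 0.055621080100536346)
top 341 [[-0.0562, 0.0132], [-0.0301, 0.0386], [0.0285, 0.0639]] ((-0.012495005503296852, 0.036520350724458694), 0.04643425717949867)
shift [-0.91  0.04  0.51] turn [ 0.01 -0.01  0.01] tcp [ 0.553 -0.051  0.032]
```

```bash
python3 -m pendant '[[-0.1,0.01,0.05,0,0,0,-0.67],[-0.2,0.02,0.11,0,0,0,-0.67],[-0.3,0.03,0.16,0,0,0,-0.67],[-0.4,0.04,0.22,0,0,0,-0.67],[-0.5,0.05,0.27,0,0,0,-0.67],[-0.6,0.06,0.33,0,0,0,-0.67],[-0.7,0.07,0.38,0,0,0,-0.67],[-0.8,0.08,0.44,0,0,0,-0.67],[-0.88,0.09,0.48,0,0,0,-0.67],[-0.94,0.1,0.51,0,0,0,-0.67]]'
python3 - <<'E'
from jar import *
jar()
im,d=manip.camera('scene'); cv2.imwrite('pics/s3.png',cv2.resize(im[110:290,130:400,::-1],(783,522)))
M=tool(30,17)
o=manip.get_obs(); Mr=R.from_quat(o['ee_rot']).as_matrix(); tip=o['position']+Mr[:,2]*manip.tip_reach; print('tip',U(tip).round(4))
rows(W(.01,.055,.02),M); rows(W(.06,.09,.10),tool(0,33)); rows(W(-.003,.06,.20),tool(0,33))
E
```

```text
clock: 7.75
position: [0.5503, -0.0521, 0.0317]
ee_rot: [0.889, -0.358, -0.165, -0.231]
ft_force: [4.8, -2.9, 2.9]
grip_width: 0.162
grasp_force: 2.2
scene 453 [[-0.1135, 0.0146], [-0.0801, 0.0431], [-0.0145, 0.0859]] ((-0.06382160633802414, 0.05427499860525131), 0.05746203660964966)
top 379 [[-0.1074, 0.0114], [-0.0791, 0.0378], [-0.0147, 0.0794]] ((-0.058152761310338974, 0.04963323101401329), 0.056034740060567856)
tip [-0.0494  0.0499  0.0199]
shift [ 1.03  0.1  -0.6 ] turn [ 0.   -0.01  0.01] tcp [ 0.586 -0.1    0.032]
shift [ 0.93  0.38 -2.56] turn [ 1.96  3.58 -0.49] tcp [ 0.585 -0.158  0.112]
shift [-1.   -0.78 -3.47] turn [ 1.96  3.58 -0.49] tcp [ 0.566 -0.091  0.212]
```

View pics/s3.png

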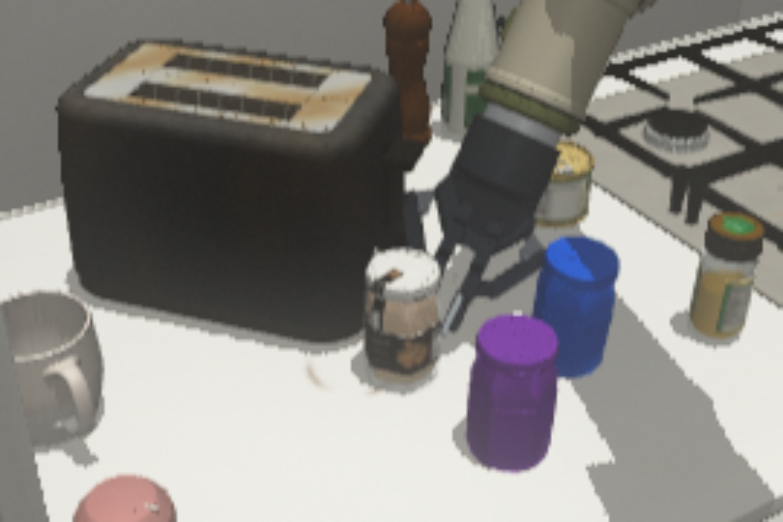

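The jar is upright at (400,315) and well left of the lever at (400,170). The gripper's knuckle at (550,250) is close to the blue jar, so I'm checking that jar before retreating.

Run:
```python
from geo import *
for cam in('scene','top'):
    Z=np.load(f'/tmp/{cam}.npz'); im,d,P=cloud(cam)
    for n,(I,PP) in {'old':(Z['im'],Z['P']),'new':(im,P)}.items():
        h=cv2.cvtColor(I,cv2.COLOR_RGB2HSV); m=(h[...,0]>105)&(h[...,0]<125)&(h[...,1]>150)
        m=cv2.morphologyEx(m.astype(np.uint8),cv2.MORPH_OPEN,np.ones((3,3)))>0
        v,u=np.nonzero(m); q=PP[m&(PP[...,2]>.092)]; print(cam,n,m.sum(),u.min(),u.max(),v.min(),v.max(),cv2.minEnclosingCircle(q[:,:2].astype(np.float32)))
o=manip.get_obs(); print(o['ft_force'],o['torque'])
```

```text
scene old 244 318 341 191 203 ((0.4835819602012634, -0.13782061636447906), 0.026757201179862022)
scene new 147 318 333 192 206 ((0.23030754923820496, 0.10711108148097992), 0.37038490176200867)Traceback (most recent call last):
  File "<stdin>", line 7, in <module>
    return umr_minimum(a, axis, None, out, keepdims, initial, where)
ValueError: zero-size array to reduction operation minimum which has no identity
```

```bash
python3 -m pendant '[[0.1,0,-0.06,0,0,0,-0.67],[0.2,0,-0.12,0,0,0,-0.67],[0.35,0,-0.2,0,0,0,-0.67],[0.5,0,-0.3,0,0,0,-0.67],[0.7,0,-0.4,0,0,0,-0.67],[0.9,0,-0.55,0,0,0,-0.67],[1.1,0,-0.65,0,0,0,-0.8],[1.3,0,-0.76,0,0,0,-1],[1.5,0,-0.9,0,0,0,-1],[1.6,0,-1.2,0,0,0,-1]]'
python3 - <<'E'
from geo import *
o=manip.get_obs(); Mr=R.from_quat(o['ee_rot']).as_matrix(); tip=o['position']+Mr[:,2]*manip.tip_reach; print('tip',U(tip).round(4))
for cam in('scene','top'):
    im,d,P=cloud(cam); Z=np.load(f'/tmp/{cam}.npz')
    cv2.imwrite(f'pics/{cam}4.png',cv2.resize(np.hstack([Z['im'][110:270,200:350],im[110:270,200:350]])[...,::-1],(780,416)))
    for n,(I,PP) in {'old':(Z['im'],Z['P']),'new':(im,P)}.items():
        for t,c,r in(('blue',(.488,-.138),.05),('purple',(.426,-.034),.05),('honey',(.58,-.065) if n=='old' else (.537,-.006),.045)):
            q=PP.reshape(-1,3); q=q[(q[:,2]>.09)&(q[:,2]<.106)&(np.hypot(q[:,0]-c[0],q[:,1]-c[1])<r)]
            q=q[np.array([U(p)[1] for p in q])>.005]
            print(cam,n,t,len(q),np.round(cv2.minEnclosingCircle(q[:,:2].astype(np.float32))[0],4),q.mean(0).round(4))
M=tool(0,33)
rows(W(.08,.07,.2),M); rows(W(-.003,.07,.2),M)
E
```

```text
clock: 9.25
position: [0.6129, -0.1295, 0.0448]
ee_rot: [0.889, -0.358, -0.166, -0.231]
ft_force: [-0.4, 0.5, 0.5]
grip_width: 0.0
grasp_force: 0.0
tip [0.0504 0.0544 0.033 ]
scene old blue 352 [ 0.483  -0.1366] [ 0.4797 -0.1334  0.0971]
scene old purple 471 [ 0.4207 -0.0314] [ 0.4174 -0.0294  0.0974]
scene old honey 304 [ 0.5765 -0.0632] [ 0.5733 -0.0608  0.0968]
scene new blue 354 [ 0.4807 -0.1324] [ 0.4784 -0.1302  0.097 ]
scene new purple 477 [ 0.4201 -0.031 ] [ 0.4173 -0.0293  0.0974]
scene new honey 371 [ 0.5316 -0.0075] [ 0.5275 -0.0054  0.097 ]
top old blue 339 [ 0.4886 -0.1395] [ 0.4885 -0.1386  0.0996]
top old purple 352 [ 0.4259 -0.0346] [ 0.426  -0.0348  0.0995]
top old honey 324 [ 0.5825 -0.0666] [ 0.5808 -0.0666  0.0997]
top new blue 345 [ 0.4872 -0.1358] [ 0.4871 -0.1354  0.0997]
top new purple 352 [ 0.4259 -0.0347] [ 0.426  -0.0348  0.0997]
top new honey 335 [ 0.5364 -0.0103] [ 0.5361 -0.0109  0.0999]
shift [-1.2  -0.6  -3.08] turn [ 1.95  3.56 -0.49] tcp [ 0.613 -0.16   0.212]
shift [-2.66 -0.6  -2.28] turn [ 1.95  3.56 -0.49] tcp [ 0.558 -0.098  0.212]
```

View pics/scene4.png

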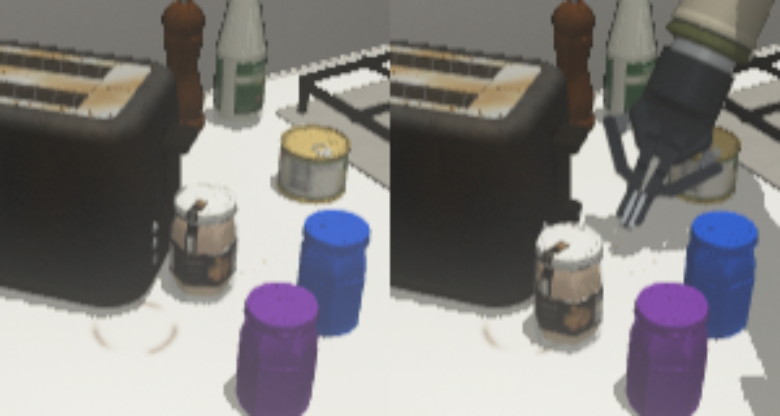

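The white-lidded jar now stands clear of the lever, at (568,280) in the right pane, and the purple jar is unmoved. The knuckle nudged the blue jar by about 3.5 mm. It is upright, and poking at it again would risk more than that small shift, so I'll leave it. Next is a hand pose for the lever press that keeps the wide knuckles off the housing.

```bash
cat >> geo.py <<'E'
def tool2(lo,side=1):
    "tool x outwards (side=1), leaning outwards by lo deg"
    t=np.deg2rad(lo); z=-Zt*np.cos(t)+Yt*np.sin(t); x=side*-(Yt*np.cos(t)+Zt*np.sin(t)); return np.stack([x,np.cross(z,x),z],1)
E
python3 - <<'E'
from geo import *
o=manip.get_obs(); print(o['joint_pos'].round(2))
for s in(1,-1):
    M=tool2(37,s); print(np.linalg.det(M)); rows(W(-.002,.06,.21),M); rows(W(-.002,.012,.170),M)
ob={k:v for k,v in OB.items() if k!='dial'}; ob['jar']=cyl((.536,-.010),.031,.099); ob['pad']=box((-.022,.018),(0,.024),(.078,.091)); ob['blue']=cyl((.487,-.135),.03,.099)
print(clear(W(-.002,.012,.094),tool2(37),0,ob))
m={}
im,d,P=cloud('top'); Q=P.reshape(-1,3); Q=Q[(Q[:,2]>.146)&(Q[:,2]<.164)]; F=np.array([U(p) for p in Q]); F=F[(F[:,1]>.006)&(F[:,1]<.04)&(abs(F[:,0])<.035)]
print('pad',len(F),np.percentile(F,[2,50,98],axis=0).round(4).tolist())
h=P.reshape(-1,3); h=h[(h[:,2]>.18)&(h[:,2]<.2)&(np.linalg.norm(h[:,:2]-c0,axis=1)<.19)]; print(cv2.minAreaRect(h[:,:2].astype(np.float32)))
E
```

```text
[ 0.52  0.77 -0.22  1.37 -0.33  1.36 -1.88]
0.9999999999999998
shift [-2.7  -0.83 -2.4 ] turn [ 4.63  0.85 10.27] tcp [ 0.566 -0.092  0.221]
shift [-2.2  -1.51 -1.48] turn [ 4.63  0.85 10.27] tcp [ 0.602 -0.06   0.181]
0.9999999999999998
shift [-2.7  -0.83 -2.4 ] turn [ -0.87   4.74 -11.49] tcp [ 0.566 -0.092  0.221]
shift [-2.2  -1.51 -1.48] turn [ -0.87   4.74 -11.49] tcp [ 0.602 -0.06   0.181]
{'toaster': (4, 22), 'pad': (0, 68), 'blue': (77, 45), 'purple': (120, 79), 'tin': (169, 140), 'jar': (36, 44)}
pad 97 [[-0.0182, 0.0063, 0.1497], [-0.0012, 0.0146, 0.1556], [0.0186, 0.0223, 0.1596]]
((0.7202063798904419, 0.042170196771621704), (0.255888968706131, 0.1585925966501236), 41.79315948486328)
```

Run:
```python
from geo import *
o=manip.get_obs(); c=manip.get_calibration('wrist'); R0=R.from_quat(o['ee_rot'])
cam=R0.inv().apply(np.array(c['xyz'])-o['position']); ax=R0.inv().apply(R.from_quat(c['orientation']).apply([0,0,-1])); print('cam in tool',cam.round(3),ax.round(2))
for lo in(30,37,42):
    M=tool2(lo,-1); tcp=W(-.002,.012,.091)-M[:,2]*.014; print(lo,U(tcp+M@cam).round(3), 'lens edges',U(tcp+M@(cam+[.03,0,-.02])).round(3),U(tcp+M@(cam+[.02,0,.02])).round(3))
```

```text
cam in tool [ 0.066  0.001 -0.128] [-0.26 -0.    0.97]
30 [-0.001  0.025  0.247] lens edges [-0.001  0.009  0.279] [-0.001 -0.002  0.24 ]
37 [-0.001  0.044  0.244] lens edges [-0.001  0.032  0.278] [-0.001  0.016  0.24 ]
42 [-0.001  0.058  0.241] lens edges [-0.001  0.049  0.276] [-0.001  0.029  0.239]
```

Run:
```python
from geo import *
o=manip.get_obs(); R0=R.from_quat(o['ee_rot'])
rows(W(.05,.10,.24),R0.as_matrix()); rows(W(.03,.10,.24),tool2(37,-1))
```

```text
shift [-2.04 -0.33 -3.68] turn [ 0.  0. -0.] tcp [ 0.578 -0.159  0.252]
shift [-2.52 -0.24 -3.44] turn [ -0.88   4.75 -11.49] tcp [ 0.557 -0.143  0.251]
```

```bash
python3 -m pendant '[[-0.4,0,-0.7,0,0,0,-1],[-0.8,-0.1,-1.4,0,0,0,-1],[-1.2,-0.2,-2.1,0,0.1,-0.5,-1],[-1.6,-0.25,-2.8,-0.1,0.5,-1.3,-1],[-2,-0.3,-3.4,-0.2,0.9,-2.3,-1],[-2.2,-0.3,-3.5,-0.3,1.4,-3.4,-1],[-2.3,-0.3,-3.5,-0.35,1.9,-4.6,-1],[-2.4,-0.3,-3.5,-0.45,2.4,-5.8,-1],[-2.5,-0.3,-3.45,-0.55,2.9,-7,-1],[-2.5,-0.25,-3.45,-0.6,3.4,-8.2,-1]]'
python3 -c "
from geo import *
rows(W(-.002,.06,.20),tool2(37,-1))"
```

```text
clock: 10.65
position: [0.5577, -0.1412, 0.2512]
ee_rot: [0.961, 0.144, 0.175, -0.161]
ft_force: [-0.5, -0.8, 0.6]
grip_width: -0.0
grasp_force: 0.0
shift [ 0.06 -0.63  1.11] turn [-0.27  1.33 -3.24] tcp [ 0.566 -0.092  0.211]
```

```bash
python3 -m pendant '[[0,0,0,-0.1,0.4,-1,-1],[0,-0.1,0.1,-0.2,0.8,-2,-1],[0,-0.2,0.3,-0.27,1.2,-3,-1],[0,-0.3,0.5,-0.27,1.33,-3.24,-1],[0.03,-0.4,0.7,-0.27,1.33,-3.24,-1],[0.05,-0.5,0.9,-0.27,1.33,-3.24,-1],[0.06,-0.6,1.05,-0.27,1.33,-3.24,-1],[0.06,-0.63,1.1,-0.27,1.33,-3.24,-1],[0.06,-0.63,1.11,-0.27,1.33,-3.24,-1],[0.06,-0.63,1.11,-0.27,1.33,-3.24,-1]]'
python3 - <<'E'
from geo import *
o=manip.get_obs(); Mr=R.from_quat(o['ee_rot']).as_matrix(); tip=o['position']+Mr[:,2]*manip.tip_reach; print('tip',U(tip).round(4))
rows(W(-.001,.0135,.174),tool2(37,-1)); rows(W(-.001,.0135,.099),tool2(37,-1))
im,d=manip.camera('wrist'); cv2.imwrite('pics/w5.png',cv2.resize(im[...,::-1],(640,480)))
E
```

```text
clock: 11.9
position: [0.5664, -0.0936, 0.2111]
ee_rot: [0.888, 0.333, 0.295, -0.113]
ft_force: [-0.4, 0.1, 0.5]
grip_width: -0.003
grasp_force: 0.0
tip [-0.0005  0.0605  0.1999]
shift [ 0.44 -0.01  0.98] turn [ 0.    0.02 -0.06] tcp [ 0.601 -0.062  0.185]
shift [-0.46 -0.01  2.18] turn [ 0.    0.02 -0.06] tcp [ 0.601 -0.062  0.11 ]
```

View pics/w5.png

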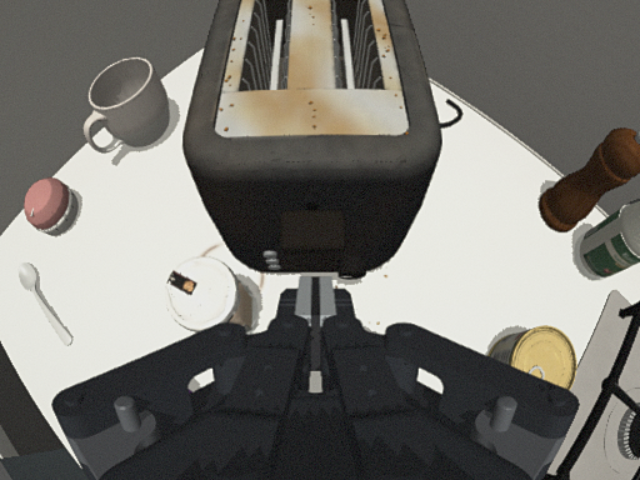

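The tab is at (312,230), aligned with the shut fingertips at (315,280). The honey jar at (205,295) and the dial at (352,272) are both off the pressing line. I'll move over the pad, then press straight down.

```bash
python3 -m pendant '[[0.08,0,0.15,0,0,0,-1],[0.16,0,0.35,0,0,0,-1],[0.25,-0.01,0.55,0,0,0,-1],[0.35,-0.01,0.75,0,0,0,-1],[0.42,-0.01,0.9,0,0,0,-1],[0.44,-0.01,0.98,0,0,0,-1],[0.4,-0.01,1.04,0,0,0,-1],[0.34,-0.01,1.12,0,0,0,-1],[0.28,-0.01,1.2,0,0,0,-1],[0.22,-0.01,1.28,0,0,0,-1]]'
python3 - <<'E'
from geo import *
o=manip.get_obs(); Mr=R.from_quat(o['ee_rot']).as_matrix(); tip=o['position']+Mr[:,2]*manip.tip_reach; print('tip',U(tip).round(4))
rows(W(-.001,.0135,.100),tool2(37,-1))
E
```

```text
clock: 13.2
position: [0.6013, -0.0619, 0.166]
ee_rot: [0.888, 0.333, 0.295, -0.113]
ft_force: [-0.0, -0.4, 1.2]
grip_width: -0.001
grasp_force: 0.4
tip [-0.0011  0.0133  0.1548]
shift [-0.66  0.01  0.88] turn [ 0.    0.02 -0.06] tcp [ 0.601 -0.062  0.111]
```

Contact is light at 1.2 N and the lever is following. Continuing down.

```bash
python3 -m pendant '[[-0.07,0,0.09,0,0,0,-1],[-0.14,0,0.18,0,0,0,-1],[-0.21,0,0.28,0,0,0,-1],[-0.28,0,0.37,0,0,0,-1],[-0.35,0,0.46,0,0,0,-1],[-0.42,0,0.56,0,0,0,-1],[-0.49,0,0.65,0,0,0,-1],[-0.56,0,0.75,0,0,0,-1],[-0.62,0,0.83,0,0,0,-1],[-0.66,0,0.88,0,0,0,-1]]'
python3 - <<'E'
from geo import *
o=manip.get_obs(); Mr=R.from_quat(o['ee_rot']).as_matrix(); tip=o['position']+Mr[:,2]*manip.tip_reach; print('tip',U(tip).round(4))
rows(W(-.001,.0135,.096),tool2(37,-1))
E
```

```text
clock: 14.45
position: [0.6011, -0.0613, 0.111]
ee_rot: [0.888, 0.333, 0.295, -0.114]
ft_force: [-0.2, 0.4, 0.7]
grip_width: -0.006
grasp_force: 0.4
tip [-0.0017  0.0131  0.0998]
shift [-0.05  0.01  0.06] turn [-0.    0.02 -0.06] tcp [ 0.601 -0.062  0.107]
```

```bash
python3 -m pendant '[[-0.006,0,0.008,0,0,0,-1],[-0.012,0,0.016,0,0,0,-1],[-0.018,0,0.024,0,0,0,-1],[-0.024,0,0.032,0,0,0,-1],[-0.03,0,0.04,0,0,0,-1],[-0.036,0,0.048,0,0,0,-1],[-0.04,0,0.054,0,0,0,-1],[-0.044,0,0.058,0,0,0,-1],[-0.046,0,0.061,0,0,0,-1],[-0.048,0,0.064,0,0,0,-1]]'
python3 - <<'E'
from geo import *
o=manip.get_obs(); Mr=R.from_quat(o['ee_rot']).as_matrix(); tip=o['position']+Mr[:,2]*manip.tip_reach; print('tip',U(tip).round(4))
E
```

```text
clock: 15.7
position: [0.6011, -0.0614, 0.1073]
ee_rot: [0.888, 0.333, 0.295, -0.114]
ft_force: [-0.2, -0.7, 0.7]
grip_width: 0.001
grasp_force: 0.4
tip [-0.0016  0.0131  0.0961]
```

```bash
python3 -m pendant '[[-0.004,0,0.005,0,0,0,-1],[-0.008,0,0.01,0,0,0,-1],[-0.012,0,0.015,0,0,0,-1],[-0.016,0,0.02,0,0,0,-1],[-0.02,0,0.025,0,0,0,-1],[-0.024,0,0.03,0,0,0,-1],[-0.027,0,0.035,0,0,0,-1],[-0.03,0,0.04,0,0,0,-1],[-0.033,0,0.044,0,0,0,-1],[-0.036,0,0.048,0,0,0,-1]]'
python3 - <<'E'
from geo import *
o=manip.get_obs(); Mr=R.from_quat(o['ee_rot']).as_matrix(); tip=o['position']+Mr[:,2]*manip.tip_reach; print('tip',U(tip).round(4),o['ft_force'].round(2))
E
```

```text
clock: 16.95
position: [0.6015, -0.0615, 0.1058]
ee_rot: [0.888, 0.334, 0.296, -0.114]
ft_force: [-13.8, -1.8, 21.4]
grip_width: 0.002
grasp_force: 10.4
tip [-0.0013  0.0129  0.0946] [-13.79  -1.76  21.42]
```

The lever is at its stop. The force rose to 25 N, so I'm backing off now, up and away.

```bash
python3 -m pendant '[[0.05,0,-0.07,0,0,0,-1],[0.1,0,-0.15,0,0,0,-1],[0.1,0,-0.35,0,0,0,-1],[0,0,-0.7,0,0,0,-1],[-0.1,0,-1.1,0,0,0,-1],[-0.2,0,-1.6,0,0,0,-1],[-0.2,0,-2.1,0,0,0,-1],[-0.2,0,-2.6,0,0,0,-1],[-0.2,0,-3.1,0,0,0,-1],[-0.2,0,-3.4,0,0,0,-1]]'
python3 - <<'E'
from geo import *
Ps={}
for cam in('scene','top'):
    im,d,P=cloud(cam); Z=np.load(f'/tmp/{cam}.npz')
    if cam=='scene': cv2.imwrite('pics/s6.png',cv2.resize(im[100:300,130:420,::-1],(783,540)))
    for n,PP in (('old',Z['P']),('new',P)):
        h=PP.reshape(-1,3); hh=h[(h[:,2]>.18)&(h[:,2]<.2)&(np.linalg.norm(h[:,:2]-c0,axis=1)<.19)]; print(cam,n,cv2.minAreaRect(hh[:,:2].astype(np.float32)),hh.mean(0).round(4))
    Q=P.reshape(-1,3); Q=Q[(Q[:,2]>.07)&(Q[:,2]<.17)]; F=np.array([U(p) for p in Q]); F=F[(F[:,1]>.005)&(F[:,1]<.035)&(abs(F[:,0])<.03)]
    print('pad',len(F),np.percentile(F,[2,50,98],axis=0).round(4).tolist() if len(F) else '')
im,d=manip.camera('wrist'); cv2.imwrite('pics/w6.png',cv2.resize(im[...,::-1],(640,480)))
E
```

```text
clock: 18.2
position: [0.5184, -0.1353, 0.2354]
ee_rot: [0.888, 0.333, 0.295, -0.113]
ft_force: [0.4, 0.3, 0.4]
grip_width: -0.002
grasp_force: 0.0
scene old ((0.713263750076294, 0.04502147436141968), (0.25126248598098755, 0.1558678150177002), 41.47029495239258) [0.6981 0.0491 0.186 ]
scene new ((0.7124658823013306, 0.045627251267433167), (0.2515457570552826, 0.15408127009868622), 41.7400016784668) [0.698  0.0492 0.186 ]
pad 107 [[-0.0248, 0.0055, 0.0791], [-0.0135, 0.0153, 0.0882], [0.011, 0.0248, 0.0902]]
top old ((0.7199925184249878, 0.04204140603542328), (0.2551536560058594, 0.1589636206626892), 41.40278625488281) [0.7063 0.038  0.1889]
top new ((0.7200635671615601, 0.042109906673431396), (0.25605353713035583, 0.1585635095834732), 41.857479095458984) [0.7063 0.0379 0.1889]
pad 93 [[-0.0189, 0.0052, 0.0857], [-0.0015, 0.0144, 0.0907], [0.0185, 0.0225, 0.0947]]
```

View pics/w6.png

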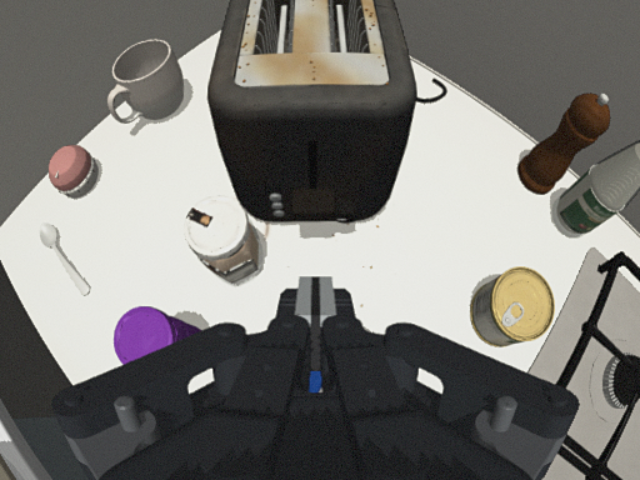

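View pics/s6.png

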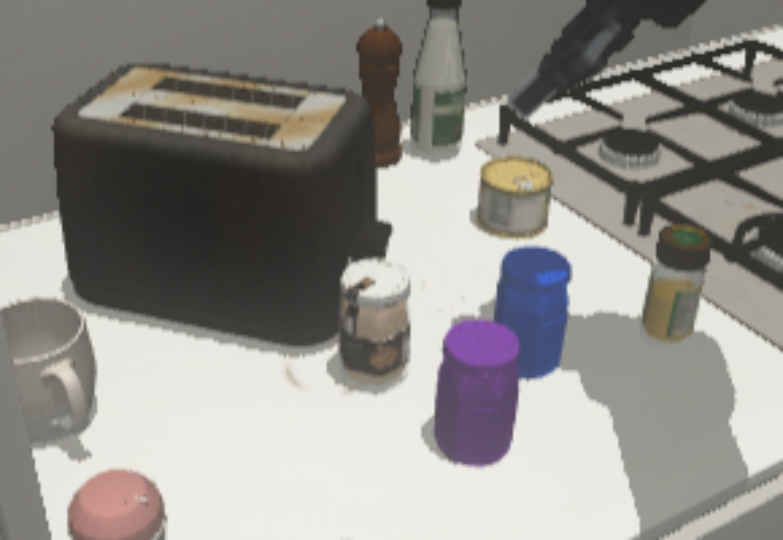

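The views show the lever at the bottom of its slot at (312,200). Its pad top measures 91 mm, which matches the stop. The honey jar is upright and clear at (218,240), the toaster is unmoved, and the hand is free of everything.

```bash
python3 -c "
from workcell import manip
print(manip.hand_in())"
```

```text
the job is handed in; nothing more can be done
None
```

I slid the honey jar upright about 70 mm to the left, roughly 30 mm clear of the lever, then pressed the lever fully down (pad at 91 mm) and handed in at about 18 s with the toaster unmoved; the gripper nudged the blue look-alike jar about 3.5 mm (not put back), the press reached about 25 N at the stop, harder than "lightly", and I did not measure the dial's setting afterwards.

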